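Pack chassis channels interlocked in the tray

ROBOT

A 6-joint arm with a two-finger parallel gripper is mounted at the origin on the work surface. World frame = base frame: x ahead of the robot, y to its left, z up, the work surface at z = 0. Lengths are in mm, angles in degrees, forces in N, time in s.
With the tool pointing down it reaches from about 300 to 950 mm from the base axis. Payload 3.1 kg.
Tool frame: the origin (TCP) lies midway between the tips of the shut fingers; the grasp point (between the pads) lies 19 mm behind it; z points along the fingers, y is the line along which they close (so a half turn about z gives the same grasp; the last joint's range is limited). The gripper opens to 85 mm and grips with 20 to 120 N. Pads are 22 mm wide; open, the fingers measure 114 mm over their backs; the gripper's body (76 mm by 85 mm) begins 54 mm behind the grasp point. The pads swing forward as they close: fully open they stand 13 mm farther back than shut.
Start: joints at [-72.175, 17.653, 93.61, -0, 68.738, -3.994], TCP at [232.264, -580.246, 231.272] pointing down, gripper open.
Joint ranges: [-175.34, 175.34], [-45.06, 112.39], [2.9, 150.54], [-68.45, 248.45], [3.09, 151.38], [-168.51, 168.51]. Speed limits (degrees/s): [159.86, 159.86, 180, 180, 180, 180].

INTERFACE

Orientations are given as a 3x3 rotation matrix whose columns are the frame's x, y, z axes.
In Python, from plant import arm gives the robot as it stands.
- The arm moves only by the tool apply_moves, never from a script. Its argument "series" is text: rows parted by semicolons, each of 7 numbers parted by spaces: the shift along the tool's x, y, z in cm, then the turn, a rotation vector about the tool's x, y, z in rad, then the closure in counts, from 0 (fully open) to 255 (shut). A call has 1 to 5 rows; each row shifts and turns the commanded pose from where the row before left it, along the tool's axes as they then stand; what a row does not reach is not made up. A row lasts 1/8 s, in which the tool goes at most 62.5 mm and 10.7 degrees, less where a joint would pass 70% of its speed; a pose out of reach is approached as far as the arm can. A call with a gripper value outside its range is refused whole. The fingers move at their own pace and stop on an object; "grip_force" is the grip in N (left out, the last holds). Time passes only in rows, so rows that do not move let the fingers close. It gives the time, the measured TCP pose, the force, the opening and the grip force at its end, in the units of the state.
- arm.observe(): the state, without advancing time (a new reading comes with each control period).
- arm.read_camera(name): name is "scene" or "top"; returns a dict with "frame" (400x640x3 uint8, blue, green, red), "K" (3x3 intrinsics, pixels), "dist" ([k1, k2, p1, p2, k3] as OpenCV has them; the pictures are not rectified), "extrinsics" (4x4, takes a point from world to camera coordinates). Camera axes: x right, y down, z forward; pixel columns grow to the right and rows downward; lengths in mm; the calibration is good to about 2 mm. A picture is of the moment at which its call begins. There is no depth.
- arm.finish_job(): hands the job in; it is judged then, once.
The state is a dict: "time": time; "qpos": joint angles; "joint_vel": joint speeds; "joint_torque": joint torques, N m; "tcp_pos": TCP position; "orientation": TCP orientation; "force": force on the tool from outside, world axes, zero at the start; "wrist_torque": the same for the moment, N m; "width": finger opening in mm; "finger_force": force on a finger pad.
Only numpy, scipy, OpenCV 4.12 (cv2) and the standard library are available. Lean on these libraries where they do the work, as an engineer would, in place of code of your own. Each camera call takes 0.05 s, during which the arm holds its last target. There are 200 camera calls.

TASK

Pack the full-size steel channels interlocked in the red tray. Lay the one that lies open side up on the mat, still open side up, on the tray's empty black pad, alongside the channel already there. Then lay the one that lies open side down lengthwise over the two, still open side down, so that it bridges the gap between them with one flange down in each trough; keep all three parallel, with their ends about level, and leave the first channel on its pad.

Things in the scene. Friction and masses are not known exactly. Their poses are not given: they have to be found in the camera images.
- tray: Red tray fixed on the green mat, 190 (x) x 250 (y) mm, rim 8 mm high. Two black rubber pads, 130 (x) x 70 (y) mm, are centred at its x = 0, y = +47 mm (a channel lies there) and y = -47 mm (empty); pad tops 7 mm above its origin. Origin: centre of its underside, 2 mm above the table (mat thickness). x runs along the packed channels, y across, z up.
- tray_channel: The channel already packed: steel channel of U section, 120 mm long, 64 mm wide over its two flanges, 24 mm high, walls 2.5 mm, 0.25 kg. Lies loose, open side up, on the tray's +y pad. Origin: centre of its underside (flat web); x along its length, y across the flanges, z up. When both lower channels are centred on their pads the gap between them is 30 mm.
- trough_channel: The channel for the empty pad, same size as tray_channel. Lies open side up on the mat right of the tray (-y), turned up to 0.5 rad; may have changed places with cap_channel. Origin: centre of its underside (flat web); x along its length, y across the flanges (grip over these, 64 mm), z up. A 45 mm long offcut of this section lies about: not that one.
- cap_channel: The channel to lie over the two: same size, inside width 59 mm, lies open side down on the mat right of the tray, turned up to 0.5 rad. Origin: centre, level with its flange edges, 24 mm below its flat top; x along its length, y across the flanges, z up. Seated, its origin is 9.5 mm above the tray's origin. A narrow channel (34 mm wide) lies about: not that one.
Not all that is in view belongs to the job. Leave any pink or yellow look-alike of the cap_channel alone.

How it is judged:
By the outcome, as a careful person would: the job done as asked, in the order asked, and still so for the second after the job is handed in, with the robot touching nothing.
It also fails if it takes over 45 s, if anything falls off the work surface, if the arm or the gripper's body presses on something with over 40 N, if the wrist force passes 120 N, or if a joint passes its speed limit or range.

## Working session

There is one attempt and no reset: what is moved stays moved. The work goes in short steps, Python scripts to look and compute and a tool call to move; the robot and the scene stay as the last step left them, time stands still between calls to the robot, and variables do not carry over. Pictures are saved under pics/ and viewed, at most 10 in all, crops included, and the job is handed in when it is done.

Besides the shell and the picture viewer there is one more tool, called as a command line: name --argument value ..., lists and objects as JSON in quotes. apply_moves: Moves the arm, as the interface text tells. Its arguments: {"type":"object","properties":{"series":{"type":"string"},"grip_force":{"type":"number"}},"required":["series"]}

```bash
mkdir -p pics; ls
python3 - <<'E'
from plant import arm
import cv2,numpy as np
np.set_printoptions(suppress=True,precision=3)
s=arm.observe();print(s)
for n in("scene","top"):
    c=arm.read_camera(n);cv2.imwrite(f"pics/{n}0.png",c["frame"]);print(n,c["K"],c["dist"],c["extrinsics"])
E
```

```text
pics
{'time': 0.0, 'qpos': array([-72.176,  17.706,  93.691,   0.001,  68.737,  -3.996]), 'joint_vel': array([ 0.069,  0.003,  0.005, -0.049, -0.013,  0.05 ]), 'joint_torque': array([  0.   , -41.525, -27.666,  -0.   ,   0.01 ,  -0.   ]), 'tcp_pos': array([ 232.007, -579.438,  230.019]), 'orientation': array([[ 0.928,  0.372, -0.001],
       [ 0.372, -0.928,  0.002],
       [ 0.   , -0.002, -1.   ]]), 'force': array([ 0.147, -0.025,  0.346]), 'wrist_torque': array([-0.019, -0.068,  0.011]), 'finger_force': 0.0, 'width': 85.13355754417093}
scene [[458.967   0.    324.679]
 [  0.    458.967 202.18 ]
 [  0.      0.      1.   ]] [0.025 0.    0.    0.    0.   ] [[   0.03     1.      -0.001  -26.143]
 [   0.553   -0.018   -0.833 -191.045]
 [  -0.833    0.025   -0.553 1286.457]
 [   0.       0.       0.       1.   ]]
top [[399.677   0.    314.632]
 [  0.    399.677 199.547]
 [  0.      0.      1.   ]] [-0.025  0.     0.     0.     0.   ] [[ -0.009  -1.      0.007 -15.797]
 [ -0.991   0.008  -0.13  437.108]
 [  0.13   -0.009  -0.991 788.797]
 [  0.      0.      0.      1.   ]]
```

View pics/scene0.png

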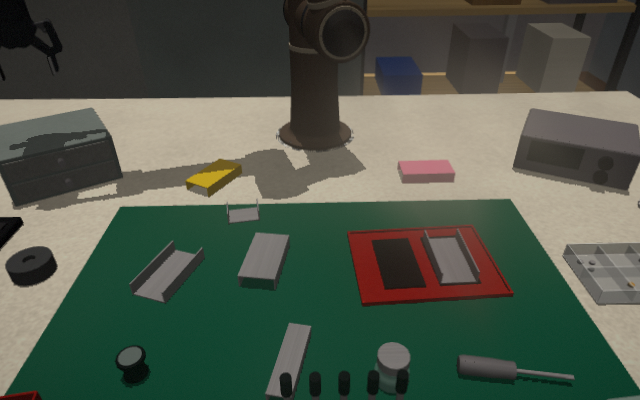

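View pics/top0.png

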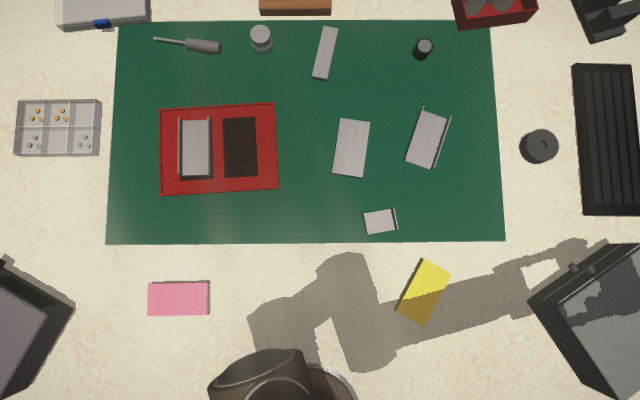

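In both pictures, full-size candidates are at top px (428,138), with raised flanges (open up, so the trough), and (351,148), a plain broad top (open down, so the cap). Not wanted: the narrow channel (325,53), the short offcut (380,221), and the pink (178,298) and yellow (423,292) look-alikes. The tray is at (219,149). I'll confirm with one crop.

Run:
```python
import cv2,numpy as np
f=cv2.imread("pics/top0.png")
a=cv2.resize(f[100:185,325:460],None,fx=5.9,fy=5.9,interpolation=cv2.INTER_CUBIC)[:, :800]
cv2.imwrite("pics/crop1.png",a)
a=cv2.resize(f[98:200,155:285],None,fx=5.8,fy=5.8,interpolation=cv2.INTER_CUBIC)
cv2.imwrite("pics/crop2.png",a)
```

```text
(no output)
```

View pics/crop1.png

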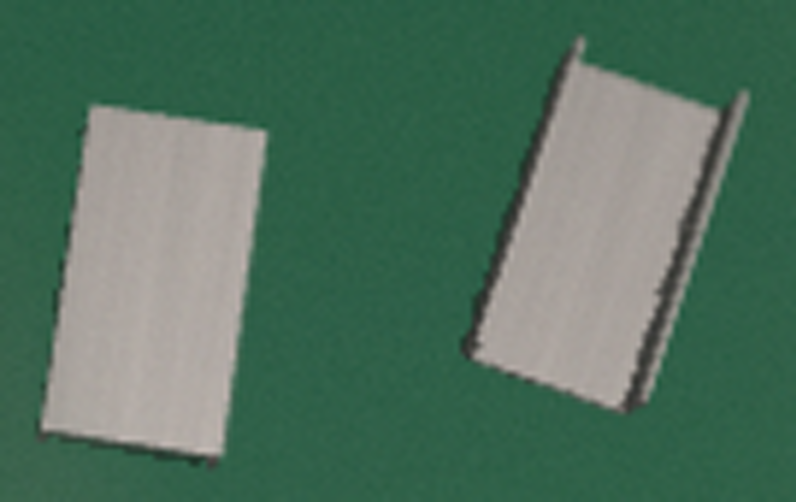

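View pics/crop2.png

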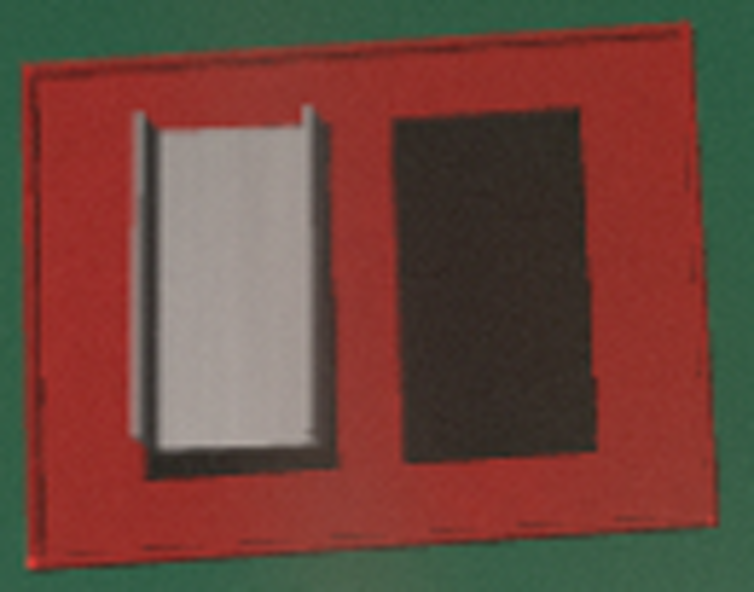

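The crop confirms it: trough right (flanges up) and cap left (plain top), both full size. Tray, pads and first channel are clear too. Now fit poses from the picked corners.

```bash
cat > h.py <<'E'
import cv2,numpy as np
from scipy.optimize import least_squares
np.set_printoptions(suppress=True,precision=2)
def rays(cam,px,z):
    """undistorted pixel -> world xy on plane z"""
    E=np.array(cam["extrinsics"]);R,t=E[:3,:3],E[:3,3]
    n=cv2.undistortPoints(np.float64(px).reshape(-1,1,2),np.array(cam["K"]),np.array(cam["dist"]))[:,0]
    d=np.c_[n,np.ones(len(n))]@R; o=-R.T@t
    return (o+d*((z-o[2])/d[:,2])[:,None])[:,:2]
def crop(p,s,off): return (np.float64(p)+.5)/s-.5+np.float64(off)
def fit(w,m):
    """xy,yaw(deg) of model pts m to world w"""
    m=np.float64(m)
    f=lambda q:((m@np.array([[np.cos(q[2]),np.sin(q[2])],[-np.sin(q[2]),np.cos(q[2])]])+q[:2])-w).ravel()
    r=least_squares(f,[*w.mean(0),0]);return np.r_[r.x[:2],np.degrees(r.x[2])],r.fun.reshape(-1,2)
R=lambda a,b:[[a,b],[a,-b],[-a,-b],[-a,b]]   # far-left, far-right, near-right, near-left
E
python3 - <<'E'
from h import *;from plant import arm
c=arm.read_camera("top")
J={"cap":([(90,104),(267,130),(223,458),(42,430)],5.9,(325,100),26,R(60,32)),
"trough":([(578,38),(748,92),(647,403),(472,350)],5.9,(325,100),26,R(60,32)),
"tray":([(22,64),(690,22),(717,524),(30,570)],5.8,(155,98),10,R(95,125)),
"pad":([(391,119),(580,107),(597,452),(404,463)],5.8,(155,98),9,R(65,35)),
"first":([(135,111),(314,105),(318,443),(130,437)],5.8,(155,98),33,R(60,32))}
for k,(p,s,o,z,m) in J.items():
    q,r=fit(rays(c,crop(p,s,o),z),m);print(k,q);print(r.round(1).tolist())
E
```

```text
cap [547.83 -96.29  -9.03]
[[-0.2, -0.0], [-0.2, -0.0], [0.4, 0.1], [0.0, -0.1]]
trough [ 568.85 -259.73  -19.93]
[[-0.1, 0.6], [-1.5, 1.1], [-0.4, -0.3], [2.0, -1.5]]
tray [552.16 186.47   3.34]
[[-0.4, 0.3], [0.0, -0.3], [0.0, -0.6], [0.4, 0.6]]
pad [554.88 139.51   3.33]
[[-0.2, -0.2], [-0.2, 0.0], [0.4, 0.2], [-0.1, -0.0]]
first [553.28 231.31   1.29]
[[-0.9, -0.9], [-1.1, -0.2], [3.1, 1.9], [-1.1, -0.8]]
```

```bash
cat > plan.py <<'E'
import sys;from h import *;from plant import arm
# usage: plan.py x y z yaw n : rows (cm, rad, tool axes) taking the measured pose to the target
x,y,z,yaw=map(float,sys.argv[1:5]);n=int(sys.argv[5])
s=arm.observe();O=s["orientation"];p=s["tcp_pos"];a0=np.arctan2(O[1,0],O[0,0])
d=(np.array([x,y,z])-p)/n; dy=(np.radians(yaw)-a0)/n
print("t",s["time"],"p",p,"yaw",np.degrees(a0).round(2),"tilt",O[:2,2],"w",round(s["width"],1),"F",s["force"],"step",np.linalg.norm(d).round(1),np.degrees(dy).round(1))
for i in range(n):
    a=a0+i*dy;c,q=np.cos(a),np.sin(a)
    print("%.2f %.2f %.2f 0 0 %.3f"%((c*d[0]+q*d[1])/10,(q*d[0]-c*d[1])/10,-d[2]/10,-dy))
E
python3 - <<'E'
from h import *;from plant import arm
c=arm.read_camera("top")
q,r=fit(rays(c,crop([(135,111),(314,105),(316,432),(130,437)],5.8,(155,98)),33),R(60,32));print(q,r.round(1).tolist())
E
python3 plan.py 569 -260 130 -19.9 10
```

```text
[554.27 231.51   1.55] [[-0.1, -0.4], [0.0, 0.3], [0.3, 1.1], [-0.2, -0.9]]
t 0.2 p [ 232.12 -579.76  230.49] yaw 21.82 tilt [-0.  0.] w 85.9 F [ 0.1  -0.46 -0.38] step 47.5 -4.2
4.32 -1.72 1.00 0 0 0.073
4.18 -2.03 1.00 0 0 0.073
4.02 -2.32 1.00 0 0 0.073
3.84 -2.61 1.00 0 0 0.073
3.64 -2.88 1.00 0 0 0.073
3.42 -3.14 1.00 0 0 0.073
3.18 -3.38 1.00 0 0 0.073
2.93 -3.60 1.00 0 0 0.073
2.66 -3.81 1.00 0 0 0.073
2.38 -3.99 1.00 0 0 0.073
```

apply_moves --series "4.3 -1.7 1 0 0 0.073 0; 4.2 -2 1 0 0 0.073 0; 4 -2.3 1 0 0 0.073 0; 3.8 -2.6 1 0 0 0.073 0; 3.6 -2.9 1 0 0 0.073 0" --grip_force 40

```text
time: 0.82
tcp_pos: [400.9, -420.0, 180.8]
orientation: [[1.0, 0.013, 0.0], [0.013, -1.0, 0.0], [0.0, -0.0, -1.0]]
force: [-0.1, 0.4, 0.1]
width: 85.7
finger_force: 0.0
```

apply_moves --series "3.4 -3.1 1 0 0 0.073 0; 3.2 -3.4 1 0 0 0.073 0; 2.9 -3.6 1 0 0 0.073 0; 2.7 -3.8 1 0 0 0.073 0; 2.4 -4 1 0 0 0.073 0"

```text
time: 1.45
tcp_pos: [569.8, -260.7, 130.8]
orientation: [[0.939, -0.344, -0.0], [-0.344, -0.939, -0.0], [-0.0, 0.0, -1.0]]
force: [0.0, -0.2, 0.7]
width: 85.4
finger_force: 0.0
```

```bash
python3 plan.py 569 -260 50 -19.9 2
python3 - <<'E'
from plant import arm;import cv2
f=arm.read_camera("scene")["frame"];cv2.imwrite("pics/s2.png",cv2.resize(f[150:350,90:330],None,fx=3,fy=3))
E
```

```text
t 1.45 p [ 569.82 -260.71  130.77] yaw -20.14 tilt [-0. -0.] w 85.4 F [ 0.01 -0.15  0.66] step 40.4 0.1
-0.05 -0.02 4.04 0 0 -0.002
-0.05 -0.02 4.04 0 0 -0.002
```

View pics/s2.png

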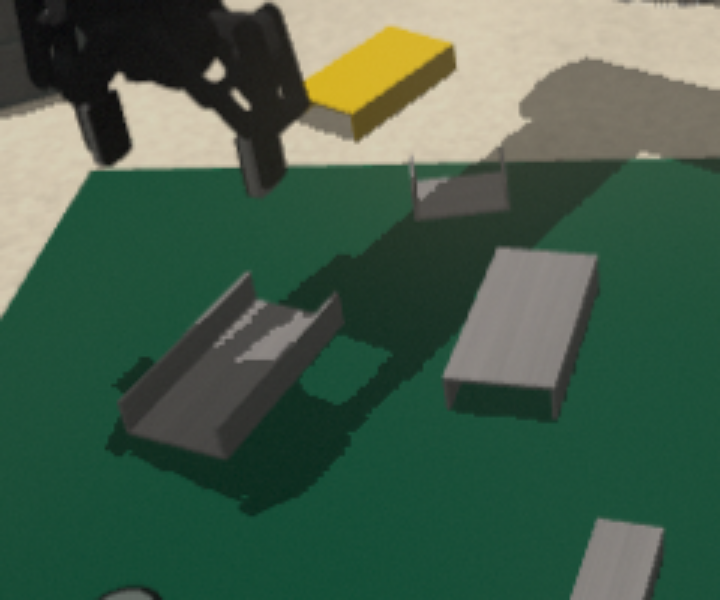

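The gripper is above the trough channel. Its flange tops run from (248,272) to (122,402) and from (340,292) to (217,432) in the crop. I'll cross-check its pose with this camera.

Run:
```python
from h import *;from plant import arm
c=arm.read_camera("scene")
# far/near seen from scene camera: image-top = small x ; order far-left(+x,+y)...
q,r=fit(rays(c,crop([(219,432),(122,402),(248,272),(341,293)],3,(90,150)),26),R(60,32));print(q,r.round(1).tolist())
q,r=fit(rays(c,crop([(557,388),(445,380),(497,248),(598,256)],3,(90,150)),26),R(60,32));print(q,r.round(1).tolist())
```

```text
[ 570.73 -259.77  -20.35] [[-1.7, 0.5], [0.9, -1.0], [0.4, 0.6], [0.4, -0.1]]
[548.42 -96.51  -8.53] [[0.3, 0.4], [-0.7, -0.3], [0.6, 0.2], [-0.2, -0.3]]
```

apply_moves --series "0 -0.05 4.5 0 0 0 0; 0 -0.05 4.5 0 0 0 0; 0 0 2.5 0 0 0 0; 0 0 1.2 0 0 0 0; 0 0 0 0 0 0 60"

```text
time: 2.17
tcp_pos: [568.6, -261.1, 3.7]
orientation: [[0.94, -0.342, -0.001], [-0.342, -0.94, 0.001], [-0.001, -0.0, -1.0]]
force: [0.2, -0.4, 0.6]
width: 69.6
finger_force: 0.0
```

apply_moves --series "0 0 0 0 0 0 120; 0 0 0 0 0 0 120; 0 0 0 0 0 0 120; 0 0 0 0 0 0 120"

```text
time: 2.68
tcp_pos: [569.7, -261.2, 5.1]
orientation: [[0.94, -0.342, 0.001], [-0.342, -0.94, -0.001], [0.001, 0.0, -1.0]]
force: [-0.7, 0.3, 1.4]
width: 62.8
finger_force: 47.8
```

apply_moves --series "0 0 -1.5 0 0 0 120; 0 0 -3.5 0 0 0 120; 0 0 -4 0 0 0 120; 0 0 0 0 0 0 120"

```text
time: 3.18
tcp_pos: [572.8, -262.8, 99.3]
orientation: [[0.94, -0.342, 0.009], [-0.342, -0.94, -0.005], [0.01, 0.001, -1.0]]
force: [1.0, 0.8, -2.3]
width: 63.1
finger_force: 47.6
```

```bash
python3 plan.py 558 138.5 93.8 2.5 10
```

```text
t 3.175 p [ 572.82 -262.81   99.32] yaw -20.0 tilt [ 0.01 -0.  ] w 63.1 F [ 0.98  0.83 -2.28] step 40.2 2.3
-1.51 -3.72 0.06 0 0 -0.039
-1.36 -3.78 0.06 0 0 -0.039
-1.22 -3.83 0.06 0 0 -0.039
-1.06 -3.87 0.06 0 0 -0.039
-0.91 -3.91 0.06 0 0 -0.039
-0.76 -3.94 0.06 0 0 -0.039
-0.60 -3.97 0.06 0 0 -0.039
-0.45 -3.99 0.06 0 0 -0.039
-0.29 -4.01 0.06 0 0 -0.039
-0.13 -4.01 0.06 0 0 -0.039
```

apply_moves --series "-1.4 -3.7 0 0 0 -0.039 120; -1.3 -3.8 0 0 0 -0.039 120; -1.2 -3.8 0 0 0 -0.039 120; -1 -3.9 0 0 0 -0.039 120; -0.9 -3.9 0 0 0 -0.039 120"

```text
time: 3.8
tcp_pos: [563.2, -59.6, 93.0]
orientation: [[0.988, -0.152, -0.002], [-0.152, -0.988, 0.0], [-0.002, -0.0, -1.0]]
force: [0.6, 0.2, -2.6]
width: 62.9
finger_force: 47.5
```

apply_moves --series "-0.8 -3.9 0 0 0 -0.039 120; -0.6 -4 0 0 0 -0.039 120; -0.4 -4 0 0 0 -0.039 120; -0.3 -4 0 0 0 -0.039 120; -0.1 -4 0 0 0 -0.039 120"

```text
time: 4.42
tcp_pos: [556.3, 140.4, 93.0]
orientation: [[0.999, 0.042, -0.002], [0.042, -0.999, -0.0], [-0.002, 0.0, -1.0]]
force: [0.1, 0.0, -1.6]
width: 63.0
finger_force: 47.5
```

apply_moves --series "0 0 0 0 0 0 120; 0 0 0 0 0 0 120"

```text
time: 4.68
tcp_pos: [556.7, 139.0, 93.3]
orientation: [[0.999, 0.041, -0.002], [0.041, -0.999, -0.001], [-0.002, 0.001, -1.0]]
force: [-0.2, 0.1, -1.5]
width: 63.2
finger_force: 47.4
```

```bash
python3 plan.py 558 138.5 11 2.5 4
python3 - <<'E'
from plant import arm;import cv2
f=arm.read_camera("scene")["frame"];cv2.imwrite("pics/s3.png",cv2.resize(f[150:320,320:530],None,fx=3.5,fy=3.5))
E
```

```text
t 4.675 p [556.71 139.    93.26] yaw 2.37 tilt [-0. -0.] w 63.2 F [-0.17  0.11 -1.53] step 20.6 0.0
0.03 0.01 2.06 0 0 -0.001
0.03 0.01 2.06 0 0 -0.001
0.03 0.01 2.06 0 0 -0.001
0.03 0.01 2.06 0 0 -0.001
```

View pics/s3.png

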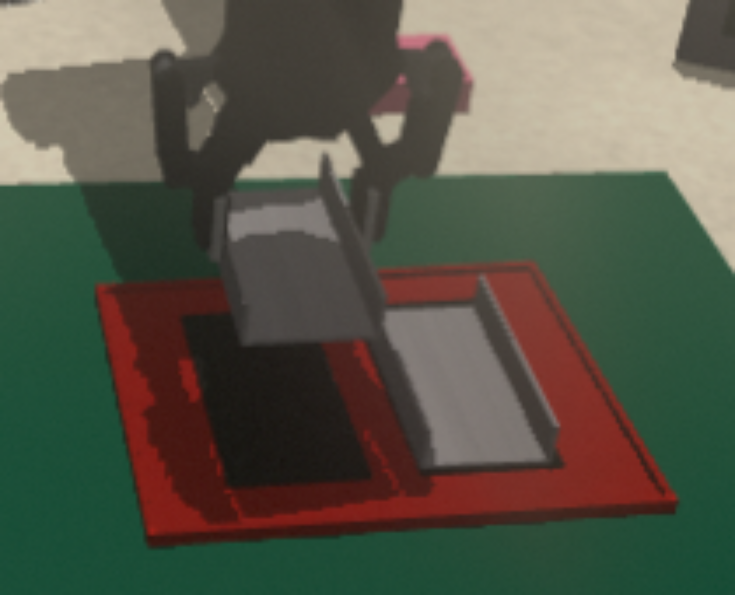

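The held channel is level above the empty pad, with the bottom corners of its camera-side end near (245,345) and (383,338). I'll check those, and the first channel's end corners at (425,468) and (553,464).

Run:
```python
from h import *;from plant import arm
c=arm.read_camera("scene")
print(rays(c,crop([(245,345),(383,337)],3.5,(320,150)),91.5))
print(rays(c,crop([(423,468),(553,465)],3.5,(320,150)),9))
print(rays(c,crop([(183,316),(228,487),(372,479)],3.5,(320,150)),9))
```

```text
[[618.12 109.85]
 [614.36 173.07]]
[[613.22 202.89]
 [612.93 265.86]]
[[492.3  101.14]
 [623.3  107.28]
 [619.97 176.77]]
```

apply_moves --series "-0.2 0.2 2.5 0 0 0 120; 0 0 3 0 0 0 120; 0 0 1.6 0 0 0 120; 0 0 0.8 0 0 0 120; 0 0 0 0 0 0 120"

```text
time: 5.4
tcp_pos: [555.8, 136.9, 15.1]
orientation: [[0.999, 0.04, -0.0], [0.04, -0.999, -0.0], [-0.0, 0.0, -1.0]]
force: [-0.1, 0.9, -2.1]
width: 62.7
finger_force: 47.4
```

apply_moves --series "0 0 0.2 0 0 0 120; 0 0 0 0 0 0 120"

```text
time: 5.65
tcp_pos: [556.5, 137.4, 14.0]
orientation: [[0.999, 0.041, 0.001], [0.041, -0.999, 0.0], [0.001, -0.0, -1.0]]
force: [-0.5, 0.1, -2.3]
width: 63.0
finger_force: 47.4
```

apply_moves --series "0 0 0.15 0 0 0 120; 0 0 0 0 0 0 120"

```text
time: 5.9
tcp_pos: [556.1, 137.4, 12.0]
orientation: [[0.999, 0.041, 0.001], [0.041, -0.999, 0.0], [0.001, -0.0, -1.0]]
force: [0.6, 0.7, -1.1]
width: 62.7
finger_force: 47.5
```

apply_moves --series "0 0 0.1 0 0 0 120; 0 0 0 0 0 0 120"

```text
time: 6.15
tcp_pos: [556.1, 137.3, 12.0]
orientation: [[0.999, 0.041, 0.0], [0.041, -0.999, -0.0], [0.0, 0.0, -1.0]]
force: [-2.7, -0.9, 5.9]
width: 63.2
finger_force: 48.4
```

Contact with the pad. Open part way (to clear the neighbour), then rise.

apply_moves --series "0 0 0 0 0 0 28; 0 0 0 0 0 0 28; 0 0 0 0 0 0 28; 0 0 -1.5 0 0 0 28; 0 0 -3 0 0 0 28"

```text
time: 6.78
tcp_pos: [554.5, 137.0, 55.5]
orientation: [[0.999, 0.041, -0.003], [0.041, -0.999, -0.001], [-0.003, 0.0, -1.0]]
force: [-0.2, 0.1, 0.5]
width: 76.1
finger_force: 0.0
```

apply_moves --series "0 0 -4 0 0 0 0; 0 0 -4 0 0 0 0; 0 0 0 0 0 0 0"

```text
time: 7.15
tcp_pos: [559.6, 137.9, 141.2]
orientation: [[0.999, 0.041, 0.01], [0.041, -0.999, 0.002], [0.01, -0.001, -1.0]]
force: [0.3, -0.1, 0.5]
width: 85.6
finger_force: 0.0
```

```bash
python3 plan.py 548 -96.4 130 -8.8 5
```

```text
t 7.15 p [559.59 137.89 141.15] yaw 2.34 tilt [0.01 0.  ] w 85.6 F [ 0.34 -0.09  0.53] step 47.0 -2.2
-0.42 4.67 0.22 0 0 0.039
-0.24 4.69 0.22 0 0 0.039
-0.06 4.69 0.22 0 0 0.039
0.12 4.69 0.22 0 0 0.039
0.31 4.68 0.22 0 0 0.039
```

apply_moves --series "-0.1 4.7 0.2 0 0 0.039 0; -0.2 4.7 0.2 0 0 0.039 0; 0 4.7 0.2 0 0 0.039 0; 0.1 4.7 0.2 0 0 0.039 0; 0.3 4.7 0.2 0 0 0.039 0"

```text
time: 7.78
tcp_pos: [547.1, -99.0, 125.2]
orientation: [[0.988, -0.155, -0.001], [-0.155, -0.988, 0.0], [-0.001, -0.0, -1.0]]
force: [0.1, 0.6, 0.3]
width: 85.4
finger_force: 0.0
```

apply_moves --series "0 0 0 0 0 0 0; 0 0 0 0 0 0 0"

```text
time: 8.02
tcp_pos: [547.4, -97.4, 125.2]
orientation: [[0.988, -0.154, -0.001], [-0.154, -0.988, 0.001], [-0.001, -0.001, -1.0]]
force: [0.4, 0.0, 0.1]
width: 85.2
finger_force: 0.0
```

```bash
python3 plan.py 548 -96.4 5 -8.8 4
python3 - <<'E'
from plant import arm;import cv2
f=arm.read_camera("top")["frame"];cv2.imwrite("pics/t4.png",cv2.resize(f[95:205,150:290],None,fx=5.4,fy=5.4,interpolation=cv2.INTER_CUBIC))
E
```

```text
t 8.025 p [547.39 -97.36 125.24] yaw -8.87 tilt [-0.  0.] w 85.2 F [0.45 0.04 0.05] step 30.1 0.0
0.01 -0.03 3.01 0 0 -0.000
0.01 -0.03 3.01 0 0 -0.000
0.01 -0.03 3.01 0 0 -0.000
0.01 -0.03 3.01 0 0 -0.000
```

View pics/t4.png

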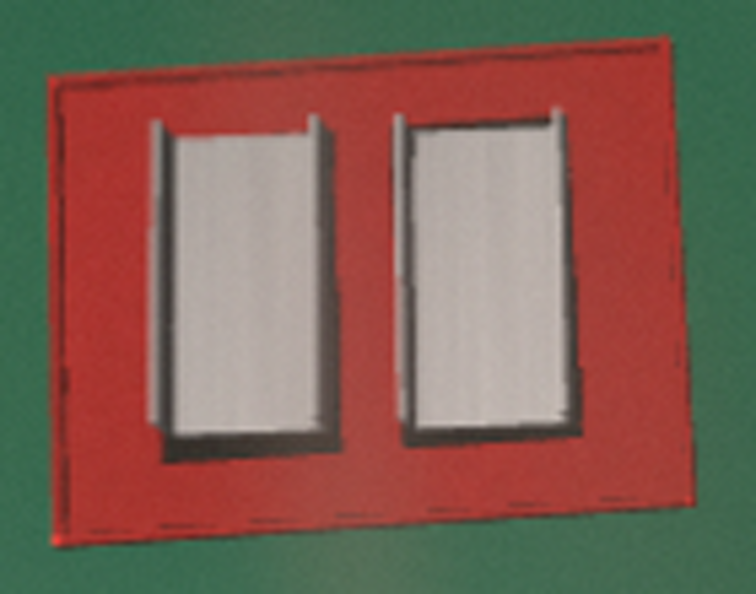

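The trough sits on its pad parallel to the first channel. Its flange tops run from (394,113) to (397,421) and (565,107) to (572,415); the first's from (152,119) to (149,425) and (321,114) to (323,420). Take the cap now and compute the target.

apply_moves --series "0 -0.05 4.5 0 0 0 0; 0 -0.05 4.5 0 0 0 0; 0 0 2.2 0 0 0 0; 0 0 0.9 0 0 0 0; 0 0 0 0 0 0 60"

```text
time: 8.7
tcp_pos: [548.2, -95.8, 4.6]
orientation: [[0.988, -0.152, -0.001], [-0.152, -0.988, 0.0], [-0.001, -0.0, -1.0]]
force: [-0.1, 1.0, 0.1]
width: 69.6
finger_force: 0.0
```

apply_moves --series "0 0 0 0 0 0 120; 0 0 0 0 0 0 120; 0 0 0 0 0 0 120; 0 0 0 0 0 0 120"

```text
time: 9.2
tcp_pos: [548.9, -96.7, 5.7]
orientation: [[0.988, -0.154, 0.001], [-0.154, -0.988, 0.0], [0.001, -0.0, -1.0]]
force: [-0.1, 1.4, 4.1]
width: 63.2
finger_force: 46.2
```

apply_moves --series "0 0 -1.5 0 0 0 120; 0 0 -3.5 0 0 0 120; 0 0 -4 0 0 0 120; 0 0 0 0 0 0 120; 0 0 0 0 0 0 120"

```text
time: 9.82
tcp_pos: [547.1, -96.6, 94.1]
orientation: [[0.988, -0.154, -0.002], [-0.154, -0.988, 0.0], [-0.002, -0.0, -1.0]]
force: [0.5, 0.2, -3.4]
width: 63.1
finger_force: 45.5
```

```bash
python3 - <<'E'
from h import *;from plant import arm
c=arm.read_camera("top")
for p in([(394,113),(565,107),(572,415),(397,421)],[(152,119),(321,114),(323,420),(149,425)]):
    q,r=fit(rays(c,crop(p,5.4,(150,95)),33),R(60,32));print(q,r.round(1).tolist())
E
python3 plan.py 555 185 95 2 8
```

```text
[555.36 136.75   1.83] [[-0.9, -1.3], [-0.8, 1.1], [1.0, 1.4], [0.7, -1.2]]
[553.96 231.13   1.66] [[-0.6, -1.0], [-0.2, 0.7], [0.7, 1.3], [0.2, -1.0]]
t 9.875 p [546.37 -96.37  93.18] yaw -8.84 tilt [-0.  0.] w 63.0 F [-0.16  0.24 -3.82] step 35.2 1.4
-0.43 -3.49 -0.02 0 0 -0.024
-0.35 -3.50 -0.02 0 0 -0.024
-0.27 -3.51 -0.02 0 0 -0.024
-0.19 -3.51 -0.02 0 0 -0.024
-0.10 -3.52 -0.02 0 0 -0.024
-0.02 -3.52 -0.02 0 0 -0.024
0.06 -3.52 -0.02 0 0 -0.024
0.15 -3.52 -0.02 0 0 -0.024
```

apply_moves --series "-0.4 -3.5 0 0 0 -0.024 120; -0.4 -3.5 0 0 0 -0.024 120; -0.3 -3.5 0 0 0 -0.024 120; -0.2 -3.5 0 0 0 -0.024 120; -0.1 -3.5 0 0 0 -0.024 120"

```text
time: 10.5
tcp_pos: [550.8, 79.8, 92.3]
orientation: [[0.999, -0.033, -0.005], [-0.033, -0.999, -0.0], [-0.005, 0.001, -1.0]]
force: [0.7, 0.1, -2.9]
width: 63.2
finger_force: 45.6
```

apply_moves --series "0 -3.5 0 0 0 -0.024 120; 0.1 -3.5 0 0 0 -0.024 120; 0.2 -3.5 0 0 0 -0.024 120; 0 0 0 0 0 0 120; 0 0 0 0 0 0 120"

```text
time: 11.12
tcp_pos: [555.3, 183.3, 92.8]
orientation: [[0.999, 0.038, -0.004], [0.038, -0.999, -0.001], [-0.004, 0.001, -1.0]]
force: [-0.4, 0.3, -2.8]
width: 62.9
finger_force: 45.7
```

```bash
python3 plan.py 554.7 184 15.4 2 4
python3 - <<'E'
from plant import arm;import cv2
f=arm.read_camera("scene")["frame"];cv2.imwrite("pics/s5.png",cv2.resize(f[150:320,320:530],None,fx=3.5,fy=3.5))
E
```

```text
t 11.125 p [555.28 183.27  92.83] yaw 2.2 tilt [-0. -0.] w 62.9 F [-0.45  0.31 -2.78] step 19.4 -0.0
-0.01 -0.02 1.94 0 0 0.001
-0.01 -0.02 1.94 0 0 0.001
-0.01 -0.02 1.94 0 0 0.001
-0.01 -0.02 1.94 0 0 0.001
```

View pics/s5.png

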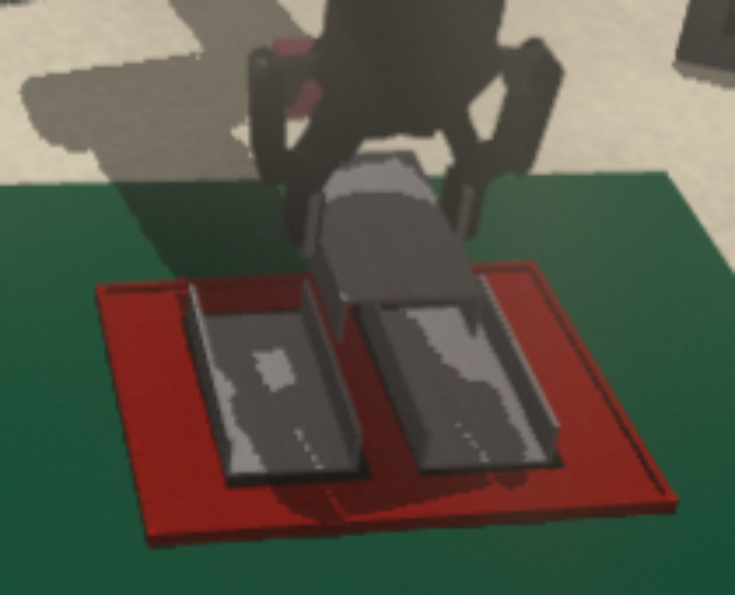

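The cap is held above the gap. Its camera-side top corners are near (341,302) and (483,297). A quick check before lowering.

Run:
```python
from h import *;from plant import arm
c=arm.read_camera("scene")
print(rays(c,crop([(341,302),(483,297)],3.5,(320,150)),114))
print(rays(c,crop([(228,484),(423,468),(553,465)],3.5,(320,150)),9))
```

```text
[[616.91 151.  ]
 [615.24 214.71]]
[[621.3  107.56]
 [613.22 202.89]
 [612.93 265.86]]
```

apply_moves --series "-0.1 0 2.5 0 0 0 120; 0 0 2.5 0 0 0 120; 0 0 1.5 0 0 0 120; 0 0 0.9 0 0 0 120; 0 0 0 0 0 0 120"

```text
time: 11.85
tcp_pos: [555.7, 183.5, 20.3]
orientation: [[0.999, 0.037, -0.001], [0.037, -0.999, -0.0], [-0.001, 0.0, -1.0]]
force: [0.5, 0.3, -2.7]
width: 63.1
finger_force: 45.6
```

apply_moves --series "0 0 0.2 0 0 0 120; 0 0 0 0 0 0 120"

```text
time: 12.1
tcp_pos: [556.5, 184.0, 19.5]
orientation: [[0.999, 0.038, 0.001], [0.038, -0.999, 0.0], [0.001, -0.0, -1.0]]
force: [0.6, 0.1, -3.1]
width: 63.5
finger_force: 45.6
```

apply_moves --series "0 0 0.2 0 0 0 120; 0 0 0 0 0 0 120"

```text
time: 12.35
tcp_pos: [555.9, 183.8, 16.9]
orientation: [[0.999, 0.038, 0.0], [0.038, -0.999, 0.0], [0.0, -0.0, -1.0]]
force: [0.0, 0.9, -2.6]
width: 62.7
finger_force: 45.6
```

apply_moves --series "0 0 0.15 0 0 0 120; 0 0 0 0 0 0 120"

```text
time: 12.6
tcp_pos: [555.9, 183.9, 15.2]
orientation: [[0.999, 0.038, -0.0], [0.038, -0.999, 0.0], [-0.0, -0.0, -1.0]]
force: [-0.5, 1.2, -2.8]
width: 62.7
finger_force: 45.7
```

apply_moves --series "0 0 0.1 0 0 0 120; 0 0 0 0 0 0 120"

```text
time: 12.85
tcp_pos: [555.9, 183.9, 15.2]
orientation: [[0.999, 0.038, -0.0], [0.038, -0.999, -0.0], [-0.0, 0.0, -1.0]]
force: [-3.2, -1.3, 5.0]
width: 62.9
finger_force: 46.5
```

Seated. Release and rise clear.

apply_moves --series "0 0 0 0 0 0 28; 0 0 0 0 0 0 28; 0 0 0 0 0 0 28; 0 0 -1.5 0 0 0 28; 0 0 -3 0 0 0 28"

```text
time: 13.48
tcp_pos: [554.7, 183.5, 59.1]
orientation: [[0.999, 0.038, -0.003], [0.038, -0.999, -0.001], [-0.003, 0.001, -1.0]]
force: [1.2, 0.5, 0.7]
width: 75.9
finger_force: 0.0
```

apply_moves --series "0 0 -4 0 0 0 0; 0 0 -4 0 0 0 0; 0 5 -1 0 0 0 0; 0 5 0 0 0 0 0; 0 5 0 0 0 0 0"

```text
time: 14.1
tcp_pos: [562.2, 32.7, 151.0]
orientation: [[0.999, 0.039, 0.003], [0.039, -0.999, -0.0], [0.003, 0.0, -1.0]]
force: [1.4, 0.3, -0.3]
width: 85.5
finger_force: 0.0
```

apply_moves --series "0 5 0 0 0 0 0; 0 5 0 0 0 0 0; 0 0 0 0 0 0 0; 0 0 0 0 0 0 0"

```text
time: 14.6
tcp_pos: [565.4, -65.8, 149.9]
orientation: [[0.999, 0.037, 0.001], [0.037, -0.999, 0.001], [0.001, -0.0, -1.0]]
force: [-0.5, -0.1, -0.4]
width: 85.5
finger_force: 0.0
```

Run:
```python
from plant import arm;import cv2,numpy as np
f=arm.read_camera("scene")["frame"];a=cv2.resize(f[210:310,330:520],(400,210))
t=arm.read_camera("top")["frame"];b=cv2.resize(t[95:205,150:290],(400,314))
cv2.imwrite("pics/end.png",cv2.resize(np.vstack([a,b]),None,fx=1.14,fy=1.14))
```

```text
(no output)
```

View pics/end.png

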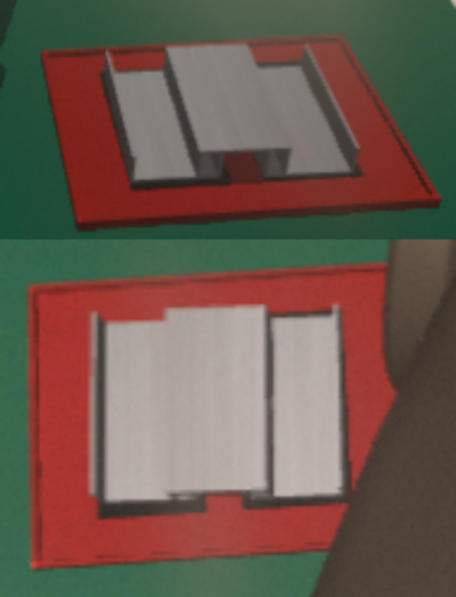

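The cap lies flat at (215,400), bridging both troughs with one flange in each. All three are parallel with their ends level, and the first channel is still on its pad. Handing in.

```bash
python3 -c "
from plant import arm
print(arm.finish_job())"
```

```text
the job is handed in; nothing more can be done
None
```

The job is handed in at about 15 s of the 45 s limit: the trough channel is on the empty pad beside the first, and the cap bridges the two with one flange in each trough; in the last pictures all three looked parallel and level at the ends (the hand-in call returned no verdict).

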